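# Clip the climate sensor onto the snap hook

### The arm

A 7-joint arm with a two-finger parallel gripper is mounted at the origin on the work surface. World frame = base frame: x ahead of the robot, y to its left, z up, the work surface at z = 0. Lengths are in m, angles in rad, forces in N, time in s.
With the tool pointing down it reaches from about 0.425 to 0.925 m from the base axis. Payload 6.8 kg.
Tool frame: the origin (TCP) lies on the centre line of the jaws, within the pads' length; the fingertips stand 8 mm ahead of it and the grasp point (between the pads) lies 11 mm behind it (bot.tips_ahead is the distance from the TCP to the fingertips, in m); z points along the fingers, y is the line along which they close (so a half turn about z gives the same grasp; the last joint's range is limited). The gripper opens to 85 mm and grips with 20 to 120 N. Pads are 22 mm wide; open, the fingers measure 114 mm over their backs; the gripper's body (76 mm by 85 mm) begins 54 mm behind the grasp point. The pads swing forward as they close: fully open they stand 13 mm farther back than shut.
Start: joints at [-0.108, 0.477, 0.022, 1.555, -0.011, 1.109, -0.083], TCP at [0.675, 0, 0.239] pointing down, gripper open.
Joint ranges: [-2.96, 2.96], [-0.34, 2.1], [-1.41, 1.46], [0.24, 2.44], [-1.37, 4.51], [0.17, 1.92], [-2.96, 2.96]. Speed limits (rad/s): [2.39, 2.39, 3.14, 3.14, 3.14, 3.14, 3.14].

### API

Orientations are given as a unit quaternion [w, x, y, z].
In Python, from station import bot gives the robot as it stands.
- The arm moves only by the tool send_rows, never from a script. Its argument "deltas" is text: rows parted by semicolons, each of 4 numbers parted by spaces: the shift along the tool's x, y, z in m, then the turn about the tool's z in degrees. In form: x y z spin; .... A call has 1 to 5 rows; each row is the pose to reach, as a shift and turn from the pose commanded when the call began, along the tool's axes at that moment; what a row does not reach only later rows make up. A row lasts 1/10 s, in which the tool goes at most 50 mm and 8.59 degrees, less where a joint would pass 70% of its speed; a pose out of reach is approached as far as the arm can. A call with a gripper value outside its range is refused whole. "claw" is the opening, from 0 (shut) to 1 (fully open), set as the call begins (left out, the last holds). The fingers move at their own pace and stop on an object; "force" is the grip in N (left out, the last holds). Time passes only in rows, so rows that repeat a pose let the fingers close. It gives the time, the measured TCP pose, the force, the opening and the grip force at its end, in the units of the state.
- bot.get_obs(): the state, without advancing time (a new reading comes with each control period).
- bot.read_camera(name): name is "scene" or "side" or "wrist"; returns a dict with "img" (400x640x3 uint8, red, green, blue), "depth" (400x640 float32, m along the optical axis (not along the pixel's ray), 0 where there is no reading), "fx", "fy", "cx", "cy" (pixels), "dist_coeffs" ([k1, k2, p1, p2, k3] as OpenCV has them; the pictures are not rectified), "camera_from_world" (4x4, takes a point from world to camera coordinates). Camera axes: x right, y up, looking along -z (the intrinsics and any distortion apply to the point x, -y, -z); pixel columns grow to the right and rows downward; lengths in m; the calibration is good to about 2 mm. A picture is of the moment at which its call begins.
- bot.hand_in(): hands the job in; it is judged then, once.
Trained networks look in a picture, given as the dict that the camera call returned (one of the last four; its "shot" number tells which), for a name from the list of things; names that differ only in an ending like _2 or _b are one class to them, and where a whole thing is asked for, a point or a joint stands for the part that bears it (a point fixed in the world has none). Each returns a list of dicts, best first, with "confidence" (0 to 1); they miss things now and then, are a little off and sometimes report something else, mostly with a low value. They report only what shows in the picture. A call takes as long as a camera call. They do not tell look-alikes from the thing itself.
- bot.masks_of(picture, query): "mask" (400x640 bool, what is visible of it).
- bot.landmark_of(picture, query): "xyz" ([x, y, z] in m, in world coordinates, good to about 4 mm: a listed point, or the origin of a listed thing).
The state is a dict: "t": time; "q": joint angles; "joint_vel": joint speeds; "joint_torque": joint torques, N m; "eef_pos": TCP position; "tool_rot": TCP orientation; "contact_force": force on the tool from outside, world axes, zero at the start; "torque": the same for the moment, N m; "gripper_width": opening from 0.0 (shut) to 1.0 (fully open); "grasp_force": force on a finger pad.
Only numpy, scipy, OpenCV 4.12 (cv2) and the standard library are available. Lean on these libraries where they do the work, as an engineer would, in place of code of your own. Each camera call takes 0.05 s, during which the arm holds its last target. There are 200 camera calls.

### The job

Hang the white climate sensor on the snap hook of the steel stand: pass the sensor's wire bail over the hook's nose and press its cross bar (the rung below the grip) down against the sprung gate until the bar drops inside and the gate snaps shut above it. Then prove the catch with a light upward tug of about 6 N against the shut gate, let the sensor gently down until it hangs in the hook, and let go. Never force the hook with more than 25 N, and leave the other things on the bench where they are.

Things in the scene. Friction and masses are not known exactly. Their poses are not given: they have to be found in the camera images.
- sensor: climate sensor, about 0.25 kg: white round stacked-plate housing 72 across, 55 tall, upright on the bench. Origin: centre of its underside, z up. Two stiff wires at y = +-30 rise from it, joined by a level cross bar along y 140 above the origin (window under it 54 wide, 82 high) and by an arch 50 higher that carries the grip tab
- bar (a point): centre of the bail's cross bar, the rung midway up the wire bail, below the arch (6 thick, along the sensor's y), 140 above the sensor's origin; axes as the sensor's
- grip (a point): point in the grey grip tab, 74 above the bar's centre; the tab is 16 thick along the sensor's y (pinch it along y), 26 along x, and reaches from 52 to 92 above the bar's centre line, standing on the arch; axes as the sensor's
- stand: fixed steel stand, yaw varies: base 150 x 110 x 12, post 18 thick, 230 tall, a hook head clamped on the post up to 7 above or below its middle setting (not measured: feel for it). Origin: on the bench under the post, z up. Hook of 8 round steel in its xz plane, open upward, nose towards -x (roughly to the robot). Middle setting: shank z = 205, x = 0 to -46; lowest underside x = -88, z = 151
- nose (a point): end of the hook's upturned nose (8 thick, rounded, its top 4 above this point) for the head's middle setting, the real one is up to 7 higher or lower; stand frame x = -105.5, z = 201; axes as the stand's. The bail goes over it towards the stand's +x
- seat (a point): where the bar's centre rests in the bottom of the hook, for the head's middle setting (really up to 7 higher or lower): stand frame x = -88, z = 162; axes as the stand's. Nose top 43 above it, nose's inner face 13.5 to its -x side. The bar passes the gate best when pressed down 2 to 8 to the nose side (-x) of the seat
- gate (a joint): sprung gate closing the hook's mouth, rad: 0 shut, 0.75 wide open. Two wires, 49 long, pivoted at stand x = -50, z = 205 (middle setting); shut, it slopes to the nose, tip x = -97, z = 192. Opens downward only; the bar needs 3 N at first, up to about 9 N, and passes the tip at 0.3 to 0.6 rad, 10 to 30 below the shut tip. With the gate shut the bar can rise 24 to 28 above its real resting place
- pot: small empty terracotta pot, 70 wide, 65 tall; origin: centre of its underside. Not part of the job
- bottle: white bottle, 60 across, 150 tall; origin: centre of its underside. Not part of the job
- labelbox: blue open box 100 x 70 x 35 holding white label stakes that rise to 65; origin: centre of its underside. Not part of the job
- brush: hand brush 170 long, lying on the bench along its x; origin: on the bench under it. Not part of the job
- jar: lidded glass jar, 56 across, 60 tall; origin: centre of its underside. Not part of the job
- beaker: clear plastic beaker, 64 across, 80 tall; origin: centre of its underside. Not part of the job
Not all that is in view belongs to the job. What is shaped like the sensor but purple is not meant.

How it is judged:
By the outcome, as a careful person would: the job done as asked, in the order asked, and still so for the second after the job is handed in, with the robot touching nothing.
It also fails if it takes over 72 s, if anything falls off the work surface, if the arm or the gripper's body presses on something with over 40 N, if the wrist force passes 120 N, or if a joint passes its speed limit or range.

## Working session

There is one attempt and no reset: what is moved stays moved. The work goes in short steps, Python scripts to look and compute and a tool call to move; the robot and the scene stay as the last step left them, time stands still between calls to the robot, and variables do not carry over. Pictures are saved under pics/ and viewed, at most 10 in all, crops included, and the job is handed in when it is done.

Besides the shell and the picture viewer there is one more tool, called after "Emit:" as name(argument=value, ...), one argument or row to a line, values as JSON. send_rows: Moves the arm, as the interface text tells. Its arguments: {"type":"object","properties":{"deltas":{"type":"string"},"claw":{"type":"number"},"force":{"type":"number"}},"required":["deltas"]}

```bash
ls; mkdir -p pics; cat > h.py <<'E'
import numpy as np, cv2
from station import bot
def shot(n):
    return bot.read_camera(n)
def proj(p,P):
    c=p["camera_from_world"]@np.append(P,1); c=c[:3]
    K=np.array([[p["fx"],0,p["cx"]],[0,p["fy"],p["cy"]],[0,0,1.]])
    return cv2.projectPoints(np.array([[c[0],-c[1],-c[2]]]),np.zeros(3),np.zeros(3),K,np.array(p["dist_coeffs"],float))[0].ravel()
def cloud(p):
    K=np.array([[p["fx"],0,p["cx"]],[0,p["fy"],p["cy"]],[0,0,1.]])
    v,u=np.mgrid[:400,:640]
    n=cv2.undistortPoints(np.stack([u,v],-1).reshape(-1,1,2).astype(float),K,np.array(p["dist_coeffs"],float)).reshape(400,640,2)
    d=p["depth"]; c=np.stack([n[...,0]*d,-n[...,1]*d,-d],-1)
    T=np.linalg.inv(p["camera_from_world"]); return c@T[:3,:3].T+T[:3,3]
def save(p,f,box=None,s=1):
    im=p["img"][...,::-1]
    if box: im=im[box[1]:box[3],box[0]:box[2]]
    cv2.imwrite("pics/"+f,cv2.resize(im,None,fx=s,fy=s,interpolation=cv2.INTER_CUBIC))
E
python3 - <<'E'
from h import *
o=bot.get_obs(); print(o["eef_pos"],o["tool_rot"],o["contact_force"])
for n in ("scene","side"):
    p=shot(n); save(p,n+"0.png")
    for q in ("sensor","bar","grip","stand","nose","seat","gate"):
        try:
            for r in bot.landmark_of(p,q): print(n,q,round(r["confidence"],2),np.round(r["xyz"],4),proj(p,r["xyz"]).round())
        except Exception as e: print(n,q,e)
E
```

```text
pics
[ 6.74424256e-01 -2.22140721e-05  2.38318962e-01] [-5.93724591e-04  7.07111558e-01  7.07101418e-01 -6.90257782e-04] [0.01296021 0.90882055 0.28306634]
scene sensor 0.88 [ 0.4416 -0.226   0.0007] [291. 175.]
scene bar 0.74 [ 0.4457 -0.2295  0.1396] [287. 152.]
scene bar 0.6 [ 0.5675 -0.2581  0.143 ] [260. 176.]
scene grip 0.89 [ 0.5732 -0.2632  0.2132] [255. 164.]
scene grip 0.62 [ 0.4484 -0.2241  0.2163] [286. 138.]
scene grip 0.59 [ 0.4945  0.2843 -0.0031] [423. 242.]
scene stand 0.92 [ 0.653  -0.0153 -0.0051] [319. 248.]
scene gate it knows: bar, beaker, bottle, brush, grip, jar, labelbox, nose, pot, seat, sensor, stand
side sensor 0.82 [ 0.572  -0.2665  0.0018] [329. 269.]
side sensor 0.61 [ 4.399e-01 -2.232e-01 -2.000e-04] [284. 264.]
side bar 0.65 [ 0.5713 -0.2666  0.1462] [328. 230.]
side bar 0.61 [ 0.4449 -0.2261  0.1431] [283. 226.]
side grip 0.87 [ 0.5761 -0.2654  0.2135] [329. 209.]
side grip 0.72 [ 0.4475 -0.226   0.2183] [282. 204.]
side stand 0.67 [ 6.602e-01 -1.600e-02  6.000e-04] [345. 221.]
side nose 0.82 [ 0.5543 -0.0106  0.1994] [313. 172.]
side nose 0.59 [ 0.4446 -0.2263 -0.0017] [286. 265.]
side seat 0.58 [ 0.5697 -0.015   0.1669] [318. 181.]
side gate it knows: bar, beaker, bottle, brush, grip, jar, labelbox, nose, pot, seat, sensor, stand
```

View pics.

View pics/scene0.png

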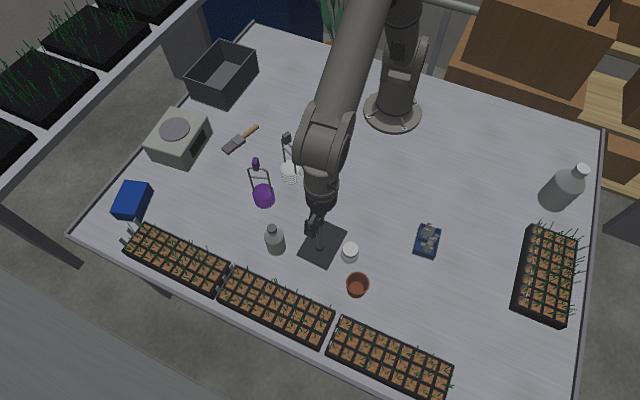

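View pics/side0.png

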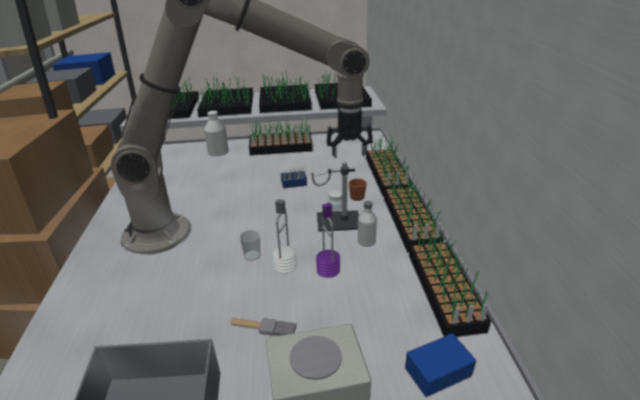

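```bash
python3 - <<'E'
from h import *
for n in ("scene","side"):
    p=shot(n); C=cloud(p)
    for q in ("stand","sensor"):
        for r in bot.masks_of(p,q):
            m=r["mask"]; P=C[m&(p["depth"]>0)]
            print(n,q,round(r["confidence"],2),m.sum(),np.median(P,0).round(3), [int(x) for x in np.argwhere(m).mean(0)])
            if q=="stand" and r["confidence"]>.5:
                b=P[(P[:,2]>.005)&(P[:,2]<.02)]; print(" base",len(b),cv2.minAreaRect((b[:,:2]*1000).astype(np.float32)))
                h=P[(P[:,2]>.14)&(P[:,2]<.225)]; print(" hook",len(h),h.min(0).round(3),h.max(0).round(3), np.polyfit(h[:,0],h[:,1],1).round(4))
                if n=="side": print(h[np.argsort(h[:,0])][::6].round(3).tolist())
            if q=="sensor" and r["confidence"]>.3:
                w=P[(P[:,2]>.07)&(P[:,2]<.25)]; w=w[np.linalg.norm(w[:,:2]-np.median(P[:,:2],0),axis=1)<.06]
                print(" wires",len(w),w.mean(0).round(3), cv2.fitLine((w[:,:2]*1000).astype(np.float32),cv2.DIST_HUBER,0,.01,.01).ravel())
    if n=="side": save(p,"side1.png",(200,140,420,290),3.6)
    else: save(p,"scene1.png",(210,110,350,215),5)
E
```

```text
scene stand 0.94 1384 [ 0.659 -0.003  0.012] [244, 322]
 base 1180 ((638.13525390625, -10.997966766357422), (109.83928680419922, 151.40121459960938), 86.90569305419922)
 hook 34 [ 0.652 -0.012  0.142] [0.67  0.001 0.212] [-0.2973  0.1917]
scene stand 0.47 337 [0.648 0.087 0.057] [252, 350]
scene stand 0.39 562 [ 0.453 -0.222  0.054] [163, 288]
scene sensor 0.97 561 [ 0.58  -0.256  0.054] [189, 261]
 wires 136 [ 0.574 -0.257  0.186] [ 3.3605126e-01 -9.4184369e-01  5.7207434e+02 -2.5437788e+02]
scene sensor 0.6 528 [ 0.454 -0.222  0.054] [162, 288]
 wires 145 [ 0.446 -0.225  0.192] [ 4.1867816e-01  9.0813470e-01  4.4525848e+02 -2.2584666e+02]
side stand 0.98 939 [ 0.651 -0.023  0.015] [206, 340]
 base 510 ((632.7015380859375, -17.359241485595703), (113.4663314819336, 142.40982055664062), 87.8034896850586)
 hook 222 [ 0.555 -0.241  0.14 ] [ 0.684 -0.007  0.225] [ 0.3596 -0.2577]
[[0.555, -0.023, 0.173], [0.558, -0.015, 0.169], [0.561, -0.016, 0.161], [0.565, -0.011, 0.159], [0.575, -0.014, 0.155], [0.582, -0.012, 0.157], [0.591, -0.018, 0.16], [0.598, -0.013, 0.168], [0.605, -0.017, 0.2
[... 807 characters left out ...]
617), 79.92689514160156)
 hook 54 [ 0.694 -0.157  0.141] [ 0.721 -0.133  0.152] [ 0.0197 -0.1605]
[[0.694, -0.147, 0.148], [0.698, -0.147, 0.141], [0.7, -0.148, 0.152], [0.703, -0.15, 0.15], [0.705, -0.154, 0.148], [0.709, -0.154, 0.144], [0.711, -0.156, 0.142], [0.714, -0.14, 0.149], [0.718, -0.137, 0.151]]
side stand 0.51 733 [ 0.394 -0.482  0.017] [326, 267]
 base 602 ((377.8340148925781, -477.80255126953125), (44.642066955566406, 166.05270385742188), 74.89215087890625)Traceback (most recent call last):
  File "<stdin>", line 10, in <module>
    return umr_minimum(a, axis, None, out, keepdims, initial, where)
ValueError: zero-size array to reduction operation minimum which has no identity
```

Emit:
send_rows(
  deltas="0 0 -0.05 -8; 0 0 -0.09 -16; -0.04 -0.03 -0.1 -24; -0.08 -0.06 -0.1 -32; -0.12 -0.1 -0.1 -40",
  claw=0.6,
)

```text
t: 1.45
eef_pos: [0.5797, -0.1165, 0.3399]
tool_rot: [0.001, 0.42, 0.907, -0.0]
contact_force: [0.1, -2.0, -0.8]
gripper_width: 0.602
grasp_force: 0.0
```

```bash
python3 - <<'E'
from h import *
o=bot.get_obs(); print(o["t"],o["eef_pos"],o["tool_rot"])
p=shot("side"); save(p,"side1.png",(200,140,420,290),3.6)
for n in ("side","scene"):
    if n=="scene": p=shot(n)
    C=cloud(p)
    for q in ("grip","bar","nose","seat"):
        for r in bot.landmark_of(p,q): print(n,q,round(r["confidence"],2),np.round(r["xyz"],4),proj(p,r["xyz"]).round())
# hook line
p=shot("side"); C=cloud(p)
P=C.reshape(-1,3); g=(P[:,0]>.54)&(P[:,0]<.612)&(abs(P[:,1]+.015)<.02)&(P[:,2]>.14)&(P[:,2]<.225)
h=P[g]; print(len(h),np.polyfit(h[:,0],h[:,1],1)); print(h[np.argsort(h[:,0])][::3].round(3).tolist())
E
```

```text
1.45 [ 0.57966674 -0.1165416   0.33988102] [ 8.78174842e-04  4.20179303e-01  9.07440675e-01 -5.88196377e-05]
side grip 0.94 [ 0.4475 -0.2246  0.2154] [282. 205.]
side grip 0.93 [ 0.572  -0.2674  0.2154] [328. 209.]
side bar 0.67 [ 0.5712 -0.2674  0.1439] [328. 231.]
side nose 0.76 [ 0.5553 -0.0092  0.2007] [314. 172.]
scene grip 0.88 [ 0.4493 -0.2228  0.2161] [286. 138.]
scene grip 0.82 [ 0.5726 -0.2638  0.2107] [255. 164.]
scene bar 0.62 [ 0.5711 -0.2614  0.1425] [259. 177.]
scene bar 0.59 [ 0.444  -0.2282  0.1387] [287. 152.]
scene bar 0.26 [ 0.5491 -0.0112  0.2001] [335. 191.]
scene nose 0.85 [ 0.5553 -0.0103  0.2059] [335. 191.]
scene seat 0.92 [ 0.572  -0.015   0.1593] [330. 203.]
126 [-0.05356384  0.01618545]
[[0.549, -0.017, 0.181], [0.549, -0.017, 0.196], [0.55, -0.008, 0.188], [0.552, -0.016, 0.173], [0.552, -0.015, 0.184], [0.553, -0.013, 0.19], [0.555, -0.02, 0.172], [0.555, -0.012, 0.171], [0.558, -0.015, 0.165], [0.559, -0.015, 0.191], [0.562, -0.013, 0.16], [0.563, -0.009, 0.191], [0.565, -0.01, 0.158], [0.568, -0.017, 0.154], [0.569, -0.013, 0.193], [0.571, -0.016, 0.157], [0.575, -0.017, 0.157], [0.575, -0.018, 0.195], [0.578, -0.017, 0.157], [0.579, -0.014, 0.196], [0.581, -0.025, 0.198], [0.582, -0.013, 0.199], [0.586, -0.015, 0.196], [0.588, -0.017, 0.156], [0.589, -0.018, 0.201], [0.592, -0.013, 0.161], [0.592, -0.014, 0.195], [0.595, -0.016, 0.159], [0.595, -0.015, 0.199], [0.598, -0.016, 0.162], [0.598, -0.014, 0.172], [0.601, -0.016, 0.169], [0.602, -0.016, 0.199], [0.603, -0.01, 0.203], [0.605, -0.017, 0.177], [0.605, -0.015, 0.172], [0.605, -0.016, 0.192], [0.606, -0.008, 0.206], [0.608, -0.021, 0.198], [0.608, -0.018, 0.2], [0.609, -0.012, 0.178], [0.611, -0.02, 0.193]]
```

View pics/side1.png

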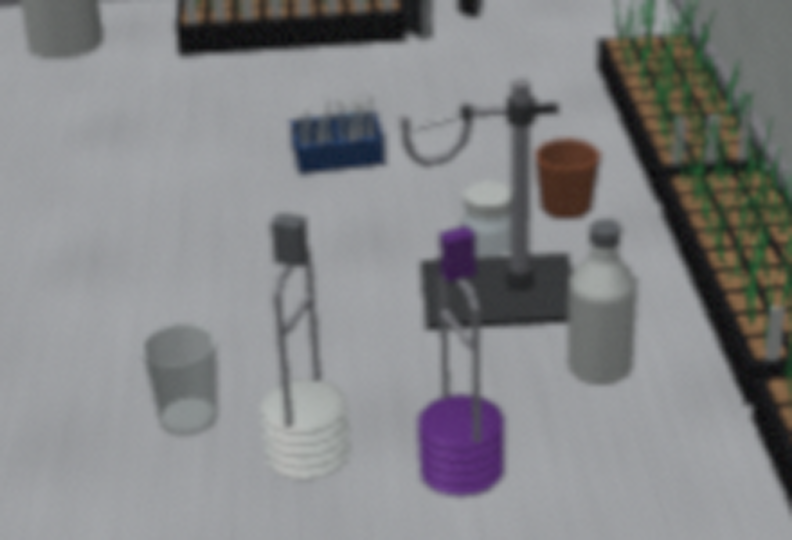

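White sensor at side pixel (284,264) with a grey tab at (282,205); the purple look-alike is at (329,269). The white housing fits the description, and the crop confirms it, so I'm moving over it.

Emit:
send_rows(
  deltas="0.003 -0.045 0 -8; 0.003 -0.09 0 -16; 0.003 -0.135 0 -25; 0.003 -0.17 0 -25; 0.003 -0.17 0 -25",
)

```text
t: 2.5
eef_pos: [0.4446, -0.2256, 0.3395]
tool_rot: [-0.0, 0.22, 0.975, -0.001]
contact_force: [-0.5, -0.5, -0.0]
gripper_width: 0.603
grasp_force: 0.0
```

```bash
python3 - <<'E'
from h import *
o=bot.get_obs(); print(o["t"],o["eef_pos"],o["tool_rot"],o["contact_force"])
p=shot("wrist"); save(p,"w1.png"); C=cloud(p)
for q in ("grip","bar"):
    for r in bot.landmark_of(p,q): print(q,round(r["confidence"],2),np.round(r["xyz"],4),proj(p,r["xyz"]).round())
P=C.reshape(-1,3); d=np.linalg.norm(P[:,:2]-[.4475,-.2245],axis=1)
for lo,hi in ((.215,.245),(.06,.18)):
    g=P[(d<.05)&(P[:,2]>lo)&(P[:,2]<hi)]; print(len(g),g.mean(0).round(4),g.max(0).round(4),cv2.minAreaRect((g[:,:2]*1000).astype(np.float32)) if len(g) else 0)
E
```

```text
2.5 [ 0.4445882  -0.22560125  0.33949547] [-4.09350617e-04  2.20010605e-01  9.75496996e-01 -8.81703100e-04] [-0.50141538 -0.51223268 -0.03352553]
grip 0.79 [ 0.5714 -0.2622  0.2166] [342. 310.]
grip 0.73 [ 0.4464 -0.2254  0.2101] [323. 190.]
grip 0.25 [ 0.4452 -0.2264  0.003 ] [322. 156.]
bar 0.76 [ 0.4432 -0.2261  0.1376] [321. 172.]
bar 0.63 [ 0.5729 -0.2654  0.1391] [337. 273.]
557 [ 0.443  -0.2253  0.2303] [ 0.4581 -0.2148  0.2336] ((444.9544677734375, -226.37091064453125), (15.97459602355957, 26.6633358001709), 65.144287109375)
371 [ 0.4439 -0.2252  0.1351] [ 0.4592 -0.1959  0.1791] ((444.8588562011719, -226.15020751953125), (65.346923828125, 6.432483196258545), 65.32647705078125)
```

View pics/w1.png

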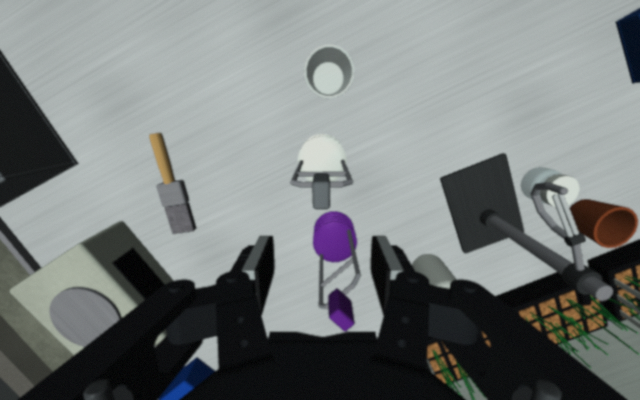

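The wrist view shows the white sensor at (321,165) with its tab at (321,190). The TCP is over it within 1 mm, so I'm descending.

Emit:
send_rows(
  deltas="-0.001 -0.001 0.04 -0.5; -0.001 -0.001 0.08 -0.5; -0.001 -0.001 0.11 -0.5; -0.001 -0.001 0.125 -0.5; -0.001 -0.001 0.1325 -0.5",
)

```text
t: 3.15
eef_pos: [0.449, -0.2212, 0.2049]
tool_rot: [-0.001, 0.211, 0.978, 0.0]
contact_force: [0.1, 0.2, 0.7]
gripper_width: 0.6
grasp_force: 0.0
```

Emit:
send_rows(
  deltas="0 0 0 0; 0 0 0 0; 0 0 0 0; 0 0 0 0; 0 0 0 0",
  claw=0,
  force=50,
)

```text
t: 3.65
eef_pos: [0.449, -0.223, 0.2074]
tool_rot: [0.001, 0.212, 0.977, -0.0]
contact_force: [-0.4, -0.2, 0.8]
gripper_width: 0.176
grasp_force: 51.7
```

Emit:
send_rows(
  deltas="0 0 0 0; 0 0 0 0; 0 0 -0.01 0; 0 0 -0.02 0; 0 0 -0.03 0",
)

```text
t: 4.15
eef_pos: [0.4486, -0.223, 0.2377]
tool_rot: [0.0, 0.212, 0.977, 0.0]
contact_force: [-0.2, -0.6, -3.0]
gripper_width: 0.177
grasp_force: 51.2
```

Emit:
send_rows(
  deltas="0 0 -0.03 0; 0 0 -0.06 0; 0 0 -0.09 0; 0.01 0.03 -0.1 -4; 0.02 0.06 -0.1 -8",
)

```text
t: 4.65
eef_pos: [0.4563, -0.1602, 0.3398]
tool_rot: [0.002, 0.143, 0.99, -0.0]
contact_force: [0.7, 0.3, -2.2]
gripper_width: 0.179
grasp_force: 51.3
```

```bash
python3 - <<'E'
from h import *
o=bot.get_obs(); print(o["t"],o["eef_pos"],o["tool_rot"],o["contact_force"])
p=shot("side")
for q in ("beaker","jar","pot","labelbox","grip","bar"):
    for r in bot.landmark_of(p,q)[:2]: print(q,round(r["confidence"],2),np.round(r["xyz"],4))
q=o["tool_rot"]; from scipy.spatial.transform import Rotation as R
M=R.from_quat(np.r_[q[1:],q[0]]).as_matrix(); print(M.round(3)); print("to (.47,-.01,.337):",M.T@(np.array([.47,-.01,.337])-o["eef_pos"]), np.degrees(np.arctan2(M[1,1],M[0,1])))
E
```

```text
4.65 [ 0.45628197 -0.16024803  0.33983215] [ 2.47946621e-03  1.43453195e-01  9.89653961e-01 -2.65315605e-04] [ 0.68854311  0.25762863 -2.24869777]
beaker 0.59 [ 0.3381 -0.1675 -0.0006]
jar 0.74 [0.6397 0.0766 0.0007]
jar 0.62 [ 0.7315  0.1407 -0.0043]
pot 0.72 [ 0.73    0.1405 -0.0042]
pot 0.72 [ 0.554  -0.0073  0.2014]
labelbox 0.62 [0.4939 0.2929 0.0042]
grip 0.96 [ 0.5738 -0.266   0.2103]
grip 0.73 [ 0.4565 -0.1567  0.3495]
bar 0.86 [ 0.5715 -0.2647  0.1459]
bar 0.79 [ 0.452  -0.1583  0.2739]
[[-0.959  0.284  0.005]
 [ 0.284  0.959 -0.001]
 [-0.005  0.    -1.   ]]
to (.47,-.01,.337): [0.02952179 0.14795871 0.00271261] 73.50454012500946
```

Emit:
send_rows(
  deltas="0.008 0.04 0 -5; 0.015 0.08 0 -9; 0.023 0.12 0 -13.5; 0.03 0.148 0.02 -13.5; 0.03 0.148 0.05 -13.5",
)

```text
t: 5.5
eef_pos: [0.4702, -0.0054, 0.288]
tool_rot: [0.002, 0.024, 1.0, 0.001]
contact_force: [0.9, -0.6, -2.4]
gripper_width: 0.178
grasp_force: 51.2
```

Emit:
send_rows(
  deltas="0 0 0 0; 0 0 0 0; 0 0 0 0",
)

```text
t: 5.8
eef_pos: [0.4695, -0.0108, 0.2882]
tool_rot: [0.001, 0.027, 1.0, -0.0]
contact_force: [-0.5, 0.2, -3.2]
gripper_width: 0.176
grasp_force: 51.3
```

```bash
cat >> h.py <<'E'
from scipy.spatial.transform import Rotation as R
def pose():
    o=bot.get_obs(); q=o["tool_rot"]; M=R.from_quat(np.r_[q[1:],q[0]]).as_matrix()
    print("t",o["t"],o["eef_pos"].round(4) if hasattr(o["eef_pos"],"round") else o["eef_pos"],"yang",np.degrees(np.arctan2(M[1,1],M[0,1])).round(2),"F",np.round(o["contact_force"],2),"T",np.round(o["torque"],2)); return np.array(o["eef_pos"]),M
def local(p,C,e,lo,hi,r=.05):
    P=C.reshape(-1,3); d=np.linalg.norm(P[:,:2]-e[:2],axis=1)
    return P[(d<r)&(P[:,2]>lo)&(P[:,2]<hi)]
E
python3 - <<'E'
from h import *
e,M=pose()
for n in ("side","scene","wrist"):
    p=shot(n); C=cloud(p); save(p,n+"2.png",(230,110,390,230) if n=="side" else None,5 if n=="side" else 1)
    for q in ("bar","nose","seat","grip"):
        for r in bot.landmark_of(p,q)[:2]: print(n,q,round(r["confidence"],2),np.round(r["xyz"],4))
    b=local(p,C,e,e[2]-.067-.012,e[2]-.067+.012)  # around bar
    w=local(p,C,e,e[2]-.067-.06,e[2]-.067+.05)
    for nm,g in (("bar",b),("wires",w)):
        if len(g)>20: print(n,nm,len(g),g.mean(0).round(4),cv2.minAreaRect((g[:,:2]*1000).astype(np.float32)))
E
```

```text
t 5.8 [ 0.4695 -0.0108  0.2882] yang 86.86 F [-0.54  0.19 -3.18] T [-0.   -0.04  0.03]
side bar 0.83 [ 0.4699 -0.0098  0.2221]
side bar 0.71 [ 0.5718 -0.2642  0.1451]
side nose 0.66 [ 0.5518 -0.0092  0.2008]
side seat 0.6 [ 0.5672 -0.0156  0.1653]
side grip 0.91 [ 0.5732 -0.2669  0.2114]
side grip 0.88 [ 0.4697 -0.0083  0.2981]
side wires 88 [ 0.4655 -0.0265  0.2166] ((465.7717590332031, -14.002525329589844), (72.24878692626953, 5.90457010269165), 87.07456970214844)
scene bar 0.64 [ 0.5699 -0.2582  0.1433]
scene nose 0.96 [ 0.5519 -0.0119  0.2043]
scene nose 0.5 [ 0.5704 -0.0149  0.1577]
scene seat 0.64 [ 0.5693 -0.0154  0.1607]
scene seat 0.48 [ 0.5508 -0.0113  0.2031]
scene grip 0.86 [ 0.4675 -0.0095  0.2983]
scene grip 0.83 [ 0.573  -0.2616  0.2102]
scene bar 56 [ 0.4676 -0.0064  0.222 ] ((467.9345397949219, -7.44879150390625), (64.62078857421875, 9.217585563659668), 87.64535522460938)
scene wires 133 [ 0.4676 -0.006   0.2234] ((467.808837890625, -8.00307846069336), (65.73878479003906, 9.405354499816895), 87.60586547851562)
wrist bar 0.84 [ 0.5711 -0.2656  0.1453]
wrist bar 0.62 [ 0.4627 -0.0134  0.2211]
wrist nose 0.91 [ 0.5514 -0.0082  0.2011]
wrist grip 0.86 [ 0.4683 -0.0094  0.2907]
wrist grip 0.58 [ 0.5685 -0.2598  0.2158]
wrist bar 768 [ 0.465  -0.0094  0.2219] ((465.6406555175781, -9.586769104003906), (65.33340454101562, 5.930266857147217), 87.19538116455078)
wrist wires 1717 [ 0.4645 -0.0094  0.2325] ((465.7465515136719, -9.513256072998047), (65.58355712890625, 6.420013427734375), 86.96809387207031)
```

View pics/side2.png

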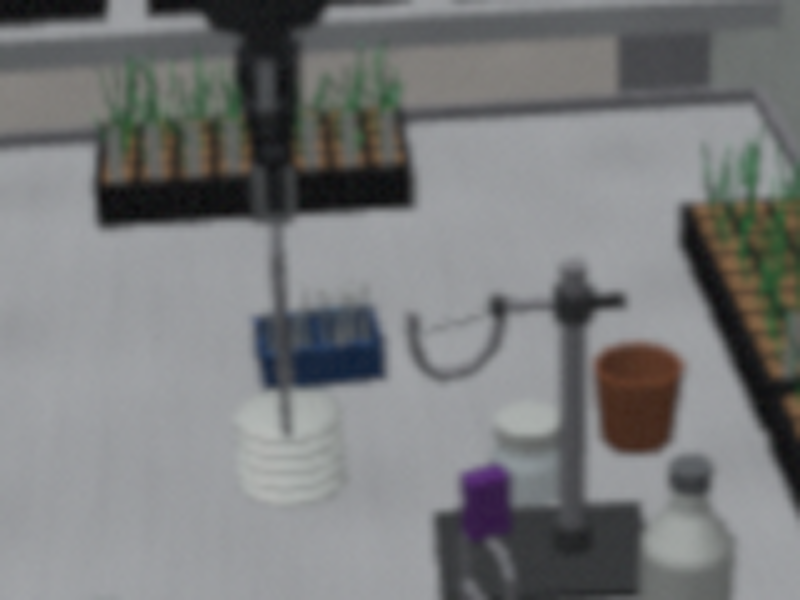

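Emit:
send_rows(
  deltas="-0.02 0 0 0; -0.04 0.001 0 0; -0.06 0.001 0 0; -0.06 0.001 0 0; -0.06 0.001 0 0",
  force=80,
)

```text
t: 7.05
eef_pos: [0.5284, -0.0117, 0.2864]
tool_rot: [-0.001, 0.026, 1.0, 0.0]
contact_force: [-0.1, 0.3, -2.0]
gripper_width: 0.176
grasp_force: 82.7
```

```bash
python3 - <<'E'
from h import *
e,M=pose()
a=np.radians(-3.05); ax=np.array([np.cos(a),np.sin(a)])
for n in ("side","scene","wrist"):
    p=shot(n); C=cloud(p)
    if n=="wrist": save(p,"w3.png",(240,60,640,360),2)
    for q in ("bar","nose","seat"):
        for r in bot.landmark_of(p,q)[:1]: print(n,q,round(r["confidence"],2),np.round(r["xyz"],4))
    w=local(p,C,e,e[2]-.067-.06,e[2]-.067+.045)
    P=C.reshape(-1,3); s=(P[:,:2]-[.57,-.0135])@ax; l=(P[:,:2]-[.57,-.0135])@np.array([-ax[1],ax[0]])
    bb=P[(s<-.03)&(s>-.065)&(abs(l)<.04)&(P[:,2]>.16)&(P[:,2]<.26)]
    if len(bb)>10: print(n,"bail",len(bb),np.median(bb,0).round(4),cv2.minAreaRect((bb[:,:2]*1000).astype(np.float32)))
    h=(s>-.03)&(s<.02)&(abs(l)<.012)&(P[:,2]>.14)&(P[:,2]<.225)
    H=np.c_[s[h],l[h],P[h,2]]*1000
    nose=H[(H[:,0]<-8)&(H[:,2]>180)]
    print(n,"hook",len(H),"nose pts",len(nose),np.percentile(nose,[5,50,95],axis=0).round(1).tolist() if len(nose) else 0)
    bo=H[(abs(H[:,0])<8)&(H[:,2]<175)]
    if len(bo): print("  bottom",len(bo),np.percentile(bo,[5,50,95],axis=0).round(1).tolist())
    print("  minx",np.percentile(H[:,0],[1,3]).round(1) if len(H) else 0)
E
```

```text
t 7.05 [ 0.5284 -0.0117  0.2864] yang 87.0 F [-0.14  0.3  -1.96] T [-0.    0.06  0.02]
side bar 0.93 [ 0.527  -0.0122  0.221 ]
side nose 0.57 [ 0.5539 -0.0088  0.2006]
side seat 0.96 [ 0.5645 -0.0138  0.1662]
side bail 55 [ 0.523  -0.0445  0.2081] ((524.7255249023438, -14.020671844482422), (70.5731201171875, 5.909369468688965), 86.46127319335938)
side hook 73 nose pts 16 [[-20.8, -5.2, 181.6], [-17.6, -1.7, 191.2], [-10.7, 1.3, 201.2]]
  bottom 11 [[-5.2, -4.2, 152.2], [1.3, -1.2, 154.6], [6.6, 4.9, 157.0]]
  minx [-21.  -20.8]
scene bar 0.87 [ 0.5258 -0.0118  0.2178]
scene nose 0.77 [ 0.5502 -0.0108  0.2009]
scene seat 0.88 [ 0.569  -0.0154  0.1593]
scene bail 115 [ 0.5262 -0.0105  0.2199] ((525.0138549804688, -10.047908782958984), (66.56963348388672, 8.363103866577148), 87.47209930419922)
scene hook 73 nose pts 16 [[-19.4, 1.5, 188.1], [-15.3, 5.0, 194.7], [-9.6, 8.6, 201.2]]
  bottom 15 [[-6.3, 1.9, 154.0], [0.1, 4.6, 157.0], [7.4, 8.1, 160.6]]
  minx [-19.4 -18.6]
wrist bar 0.68 [ 0.5223 -0.0144  0.2187]
wrist nose 0.97 [ 0.5485 -0.0099  0.2002]
wrist seat 0.7 [ 0.5673 -0.0102  0.1617]
wrist bail 1290 [ 0.5244 -0.0116  0.2219] ((525.2857055664062, -11.7457275390625), (65.5348892211914, 6.122275352478027), 87.00856018066406)
wrist hook 13 nose pts 1 [[-21.8, 3.1, 180.1], [-21.8, 3.1, 180.1], [-21.8, 3.1, 180.1]]
  minx [-21.8 -21.8]
```

View pics/w3.png

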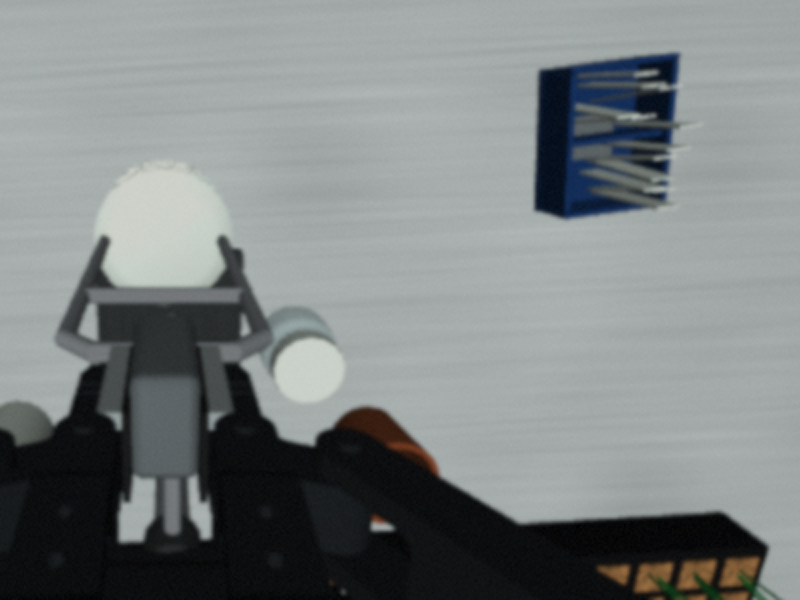

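Emit:
send_rows(
  deltas="-0.01 0 -0.002 0; -0.02 0.001 -0.002 0; -0.03 0.001 -0.002 0; -0.039 0.001 -0.002 0; -0.039 0.001 -0.002 0",
)

```text
t: 8.15
eef_pos: [0.569, -0.0129, 0.2885]
tool_rot: [0.0, 0.026, 1.0, 0.0]
contact_force: [-0.3, -0.1, -1.8]
gripper_width: 0.177
grasp_force: 82.7
```

Emit:
send_rows(
  deltas="0 0 0 0; 0 0 0 0; 0 0 0 0; 0 0 0 0",
)

```text
t: 8.55
eef_pos: [0.5673, -0.0128, 0.2889]
tool_rot: [0.0, 0.026, 1.0, -0.0]
contact_force: [-1.0, -0.8, -3.2]
gripper_width: 0.172
grasp_force: 82.7
```

```bash
python3 - <<'E'
from h import *
e,M=pose()
for n in ("side","scene"):
    p=shot(n)
    if n=="side": save(p,"s4.png",(270,130,370,205),8)
    for q in ("bar","nose","seat"):
        for r in bot.landmark_of(p,q)[:1]: print(n,q,round(r["confidence"],2),np.round(r["xyz"],4))
E
```

```text
t 8.55 [ 0.5673 -0.0128  0.2889] yang 87.0 F [-0.98 -0.84 -3.21] T [ 0.02 -0.06  0.03]
side bar 0.73 [ 0.5651 -0.0144  0.2201]
side nose 0.89 [ 0.5523 -0.0093  0.1994]
side seat 0.8 [ 0.5675 -0.0136  0.1667]
scene bar 0.98 [ 0.5643 -0.013   0.2176]
scene nose 0.77 [ 0.5512 -0.0123  0.2033]
scene seat 0.57 [ 0.5735 -0.0144  0.159 ]
```

View pics/s4.png

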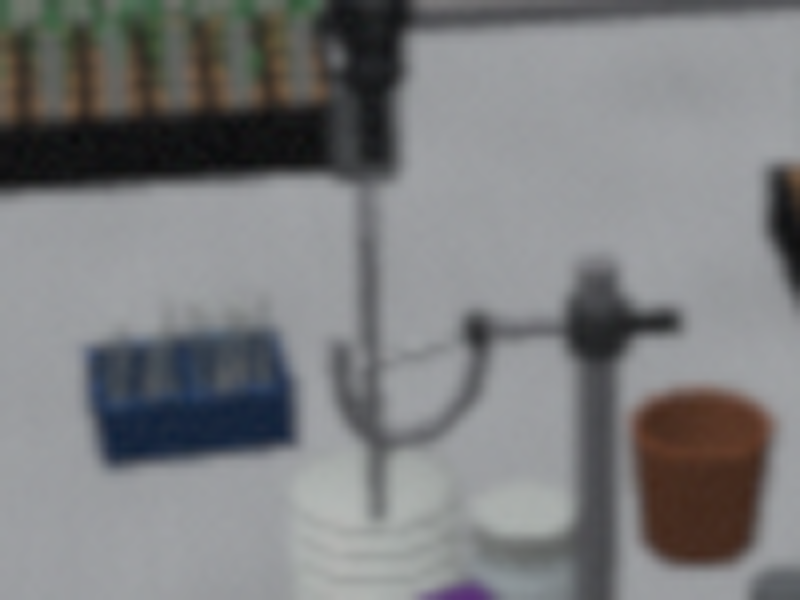

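Emit:
send_rows(
  deltas="0 0 0.005 0; 0 0 0.01 0; 0 0 0.015 0; 0 0 0.018 0; 0 0 0.018 0",
)

```text
t: 9.45
eef_pos: [0.5672, -0.0128, 0.27]
tool_rot: [-0.001, 0.026, 1.0, -0.0]
contact_force: [0.1, -0.6, -2.6]
gripper_width: 0.17
grasp_force: 82.7
```

Emit:
send_rows(
  deltas="0 0 0.002 0; 0 0 0.004 0; 0 0 0.006 0; 0 0 0.006 0",
)

```text
t: 9.85
eef_pos: [0.5674, -0.0129, 0.2645]
tool_rot: [-0.0, 0.026, 1.0, -0.0]
contact_force: [-0.2, 0.3, -2.3]
gripper_width: 0.173
grasp_force: 82.7
```

Emit:
send_rows(
  deltas="0 0 0.002 0; 0 0 0.004 0; 0 0 0.004 0",
)

```text
t: 10.15
eef_pos: [0.5676, -0.0128, 0.2609]
tool_rot: [0.0, 0.026, 1.0, 0.0]
contact_force: [-1.2, 0.5, -0.1]
gripper_width: 0.172
grasp_force: 83.1
```

Emit:
send_rows(
  deltas="0 0 0.002 0; 0 0 0.004 0; 0 0 0.004 0",
)

```text
t: 10.45
eef_pos: [0.5673, -0.0128, 0.2565]
tool_rot: [-0.0, 0.026, 1.0, 0.0]
contact_force: [-1.9, 0.3, 1.4]
gripper_width: 0.173
grasp_force: 83.2
```

Emit:
send_rows(
  deltas="0 0 0.002 0; 0 0 0.004 0; 0 0 0.004 0",
)

```text
t: 10.75
eef_pos: [0.5672, -0.0128, 0.2524]
tool_rot: [-0.0, 0.026, 1.0, -0.0]
contact_force: [-1.9, -0.2, 0.7]
gripper_width: 0.174
grasp_force: 83.2
```

Emit:
send_rows(
  deltas="0 0 0.002 0; 0 0 0.004 0; 0 0 0.004 0",
)

```text
t: 11.05
eef_pos: [0.5672, -0.0128, 0.2484]
tool_rot: [-0.0, 0.026, 1.0, 0.0]
contact_force: [-1.8, -0.1, 0.9]
gripper_width: 0.174
grasp_force: 83.2
```

Emit:
send_rows(
  deltas="0 0 0.002 0; 0 0 0.003 0; 0 0 0.003 0",
)

```text
t: 11.35
eef_pos: [0.5672, -0.0128, 0.2455]
tool_rot: [-0.001, 0.026, 1.0, -0.0]
contact_force: [-2.8, 1.0, 1.2]
gripper_width: 0.177
grasp_force: 83.2
```

Emit:
send_rows(
  deltas="0 0 0.001 0; 0 0 0.002 0; 0 0 0.003 0; 0 0 0.003 0",
)

```text
t: 11.75
eef_pos: [0.567, -0.0128, 0.2423]
tool_rot: [-0.001, 0.026, 1.0, -0.0]
contact_force: [-3.7, 0.3, 0.1]
gripper_width: 0.173
grasp_force: 83.1
```

Emit:
send_rows(
  deltas="0 0 0.001 0; 0 0 0.002 0; 0 0 0.003 0; 0 0 0.003 0",
)

```text
t: 12.15
eef_pos: [0.5682, -0.013, 0.2395]
tool_rot: [0.001, 0.026, 1.0, 0.0]
contact_force: [-0.1, 0.7, -1.2]
gripper_width: 0.175
grasp_force: 82.7
```

Emit:
send_rows(
  deltas="0 0 0.001 0; 0 0 0.002 0; 0 0 0.002 0",
)

```text
t: 12.45
eef_pos: [0.568, -0.0128, 0.2378]
tool_rot: [0.0, 0.026, 1.0, 0.0]
contact_force: [-1.0, 0.2, -2.0]
gripper_width: 0.174
grasp_force: 82.7
```

Emit:
send_rows(
  deltas="0 0 0.001 0; -0.001 0 0.002 0; -0.003 0 0.002 0; -0.004 0 0.002 0; -0.004 0 0.002 0",
)

```text
t: 12.95
eef_pos: [0.5718, -0.013, 0.2359]
tool_rot: [0.0, 0.026, 1.0, 0.0]
contact_force: [-0.4, 0.8, -1.9]
gripper_width: 0.174
grasp_force: 82.7
```

```bash
python3 - <<'E'
from h import *
e,M=pose()
p=shot("side"); save(p,"s5.png",(280,140,350,192),10)
E
```

```text
t 12.95 [ 0.5718 -0.013   0.2359] yang 87.0 F [-0.37  0.75 -1.87] T [0.02 0.01 0.03]
```

View pics/s5.png

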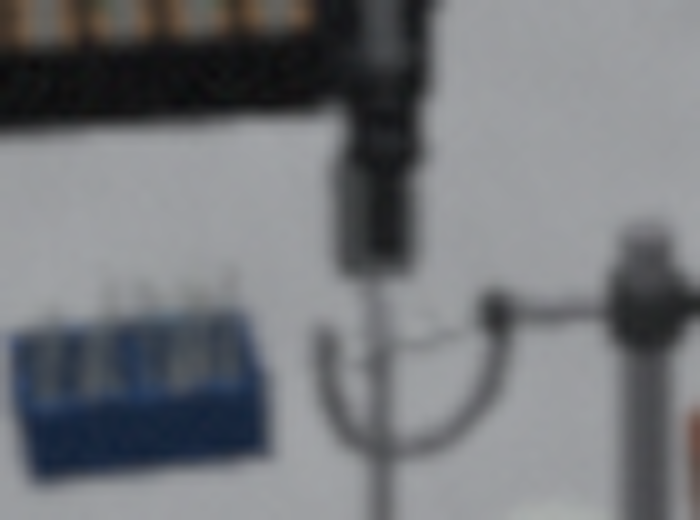

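The gate reads shut: its line runs from (500,310) to the nose at about (340,365), with the bail below it. Now the tug.

Emit:
send_rows(
  deltas="0 0 -0.003 0; 0 0 -0.006 0; 0 0 -0.009 0; 0 0 -0.012 0; 0 0 -0.012 0",
)

```text
t: 13.5
eef_pos: [0.5719, -0.013, 0.2485]
tool_rot: [0.001, 0.026, 1.0, 0.0]
contact_force: [0.9, -0.5, -2.1]
gripper_width: 0.172
grasp_force: 82.7
```

Emit:
send_rows(
  deltas="0 0 -0.001 0; 0 0 -0.002 0; 0 0 -0.003 0; 0 0 -0.003 0",
)

```text
t: 13.9
eef_pos: [0.5716, -0.013, 0.2509]
tool_rot: [0.0, 0.026, 1.0, 0.0]
contact_force: [0.1, -0.1, -2.9]
gripper_width: 0.175
grasp_force: 82.7
```

Emit:
send_rows(
  deltas="0 0 -0.001 0; 0 0 -0.001 0; 0 0 -0.001 0",
)

```text
t: 14.2
eef_pos: [0.5716, -0.013, 0.2518]
tool_rot: [0.0, 0.026, 1.0, 0.0]
contact_force: [-0.7, -0.3, -2.7]
gripper_width: 0.175
grasp_force: 82.7
```

Emit:
send_rows(
  deltas="0 0 -0.001 0; 0 0 -0.001 0; 0 0 -0.001 0",
)

```text
t: 14.5
eef_pos: [0.5716, -0.0131, 0.2528]
tool_rot: [0.0, 0.026, 1.0, 0.0]
contact_force: [0.2, -0.7, -3.4]
gripper_width: 0.172
grasp_force: 82.7
```

Emit:
send_rows(
  deltas="0 0 -0.001 0; 0 0 -0.001 0; 0 0 -0.001 0",
)

```text
t: 14.8
eef_pos: [0.5714, -0.0131, 0.2534]
tool_rot: [-0.0, 0.026, 1.0, 0.0]
contact_force: [1.1, -0.1, -6.1]
gripper_width: 0.176
grasp_force: 82.1
```

Emit:
send_rows(
  deltas="0 0 -0.001 0; 0 0 -0.001 0; 0 0 -0.001 0",
)

```text
t: 15.1
eef_pos: [0.5712, -0.013, 0.2539]
tool_rot: [-0.001, 0.026, 1.0, 0.0]
contact_force: [2.4, 0.8, -13.7]
gripper_width: 0.172
grasp_force: 80.9
```

Emit:
send_rows(
  deltas="0 0 -0.0005 0; 0 0 -0.0005 0; 0 0 -0.0005 0",
)

```text
t: 15.4
eef_pos: [0.571, -0.0131, 0.2542]
tool_rot: [-0.001, 0.026, 1.0, -0.0]
contact_force: [4.1, 0.5, -21.7]
gripper_width: 0.173
grasp_force: 79.8
```

Emit:
send_rows(
  deltas="0 0 0.0012 0; 0 0 0.0012 0",
)

```text
t: 15.6
eef_pos: [0.5712, -0.013, 0.254]
tool_rot: [-0.0, 0.026, 1.0, -0.0]
contact_force: [2.2, 0.1, -17.1]
gripper_width: 0.177
grasp_force: 80.5
```

Emit:
send_rows(
  deltas="0 0 0.0004 0; 0 0 0.0004 0",
)

```text
t: 15.8
eef_pos: [0.5713, -0.0131, 0.2539]
tool_rot: [-0.0, 0.026, 1.0, -0.0]
contact_force: [0.4, 0.8, -14.5]
gripper_width: 0.176
grasp_force: 80.9
```

Emit:
send_rows(
  deltas="0 0 0 0; 0 0 0 0",
)

```text
t: 16.0
eef_pos: [0.5716, -0.0131, 0.254]
tool_rot: [0.0, 0.026, 1.0, -0.0]
contact_force: [1.0, 0.3, -13.9]
gripper_width: 0.179
grasp_force: 81.0
```

Emit:
send_rows(
  deltas="0 0 0.0006 0; 0 0 0.0006 0; 0 0 0.0006 0",
)

```text
t: 16.3
eef_pos: [0.5723, -0.0131, 0.2539]
tool_rot: [0.001, 0.026, 1.0, -0.0]
contact_force: [1.5, -0.3, -7.9]
gripper_width: 0.181
grasp_force: 81.7
```

Emit:
send_rows(
  deltas="0 0 0.0002 0; 0 0 0.0002 0; 0 0 0.0002 0",
)

```text
t: 16.6
eef_pos: [0.5722, -0.0131, 0.2536]
tool_rot: [0.001, 0.026, 1.0, 0.0]
contact_force: [1.8, 0.0, -4.9]
gripper_width: 0.172
grasp_force: 82.3
```

Emit:
send_rows(
  deltas="0 0 0 0; 0 0 0 0; 0 0 0 0; 0 0 0 0; 0 0 0 0",
)

```text
t: 17.1
eef_pos: [0.5715, -0.0129, 0.2531]
tool_rot: [0.0, 0.026, 1.0, 0.0]
contact_force: [-0.4, -0.2, -3.2]
gripper_width: 0.175
grasp_force: 82.6
```

The tug overshot to about 19 N, which is under the 25 N limit. I'm repeating it cleanly at about 6 N.

Emit:
send_rows(
  deltas="0 0 -0.0003 0; 0 0 -0.0005 0; 0 0 -0.0005 0; 0 0 -0.0005 0",
)

```text
t: 17.5
eef_pos: [0.5715, -0.0129, 0.2533]
tool_rot: [-0.0, 0.026, 1.0, 0.0]
contact_force: [0.0, -0.1, -4.0]
gripper_width: 0.173
grasp_force: 82.4
```

Emit:
send_rows(
  deltas="0 0 -0.0001 0; 0 0 -0.0001 0; 0 0 -0.0001 0; 0 0 -0.0001 0",
)

```text
t: 17.9
eef_pos: [0.5715, -0.013, 0.2534]
tool_rot: [-0.0, 0.026, 1.0, 0.0]
contact_force: [0.4, 0.4, -5.1]
gripper_width: 0.172
grasp_force: 82.2
```

Emit:
send_rows(
  deltas="0 0 -0.0002 0; 0 0 -0.0002 0; 0 0 -0.0002 0; 0 0 -0.0002 0",
)

```text
t: 18.3
eef_pos: [0.5715, -0.013, 0.2535]
tool_rot: [-0.0, 0.026, 1.0, 0.0]
contact_force: [0.3, 1.3, -7.4]
gripper_width: 0.172
grasp_force: 81.9
```

Emit:
send_rows(
  deltas="0 0 -0.0001 0; 0 0 -0.0001 0; 0 0 -0.0001 0; 0 0 -0.0001 0; 0 0 -0.0001 0",
)

```text
t: 18.8
eef_pos: [0.5714, -0.0131, 0.2536]
tool_rot: [-0.0, 0.026, 1.0, 0.0]
contact_force: [1.3, 0.8, -9.6]
gripper_width: 0.176
grasp_force: 81.6
```

Emit:
send_rows(
  deltas="0 0 0.004 0; 0 0 0.009 0; 0 0 0.014 0; 0 0 0.019 0; 0 0 0.019 0",
)

```text
t: 19.3
eef_pos: [0.5711, -0.0131, 0.234]
tool_rot: [-0.001, 0.026, 1.0, -0.0]
contact_force: [-0.6, -0.1, -2.2]
gripper_width: 0.176
grasp_force: 82.7
```

Emit:
send_rows(
  deltas="0 0 0.001 0; 0 0 0.002 0; 0 0 0.003 0; 0 0 0.003 0",
)

```text
t: 19.7
eef_pos: [0.5715, -0.013, 0.2318]
tool_rot: [-0.0, 0.026, 1.0, 0.0]
contact_force: [0.2, -0.2, -1.7]
gripper_width: 0.178
grasp_force: 82.7
```

Emit:
send_rows(
  deltas="0 0 0.0005 0; 0 0 0.001 0; 0 0 0.001 0; 0 0 0.001 0",
)

```text
t: 20.1
eef_pos: [0.5716, -0.013, 0.2308]
tool_rot: [0.0, 0.026, 1.0, -0.0]
contact_force: [-0.4, -0.5, -2.2]
gripper_width: 0.17
grasp_force: 82.7
```

Emit:
send_rows(
  deltas="0 0 0.0005 0; 0 0 0.001 0; 0 0 0.001 0; 0 0 0.001 0",
)

```text
t: 20.5
eef_pos: [0.5716, -0.013, 0.2298]
tool_rot: [-0.0, 0.026, 1.0, 0.0]
contact_force: [-0.1, -0.1, -2.0]
gripper_width: 0.172
grasp_force: 82.7
```

Emit:
send_rows(
  deltas="0 0 0.0005 0; 0 0 0.001 0; 0 0 0.001 0; 0 0 0.001 0",
)

```text
t: 20.9
eef_pos: [0.5716, -0.0131, 0.2288]
tool_rot: [-0.0, 0.026, 1.0, 0.0]
contact_force: [0.4, 0.0, -2.4]
gripper_width: 0.174
grasp_force: 82.7
```

Emit:
send_rows(
  deltas="0 0 0.0005 0; 0 0 0.001 0; 0 0 0.001 0; 0 0 0.001 0",
)

```text
t: 21.3
eef_pos: [0.5718, -0.013, 0.228]
tool_rot: [0.0, 0.026, 1.0, 0.0]
contact_force: [0.7, 0.1, -1.8]
gripper_width: 0.173
grasp_force: 82.7
```

Emit:
send_rows(
  deltas="0 0 0.0005 0; 0 0 0.0008 0; 0 0 0.0008 0; 0 0 0.0008 0",
)

```text
t: 21.7
eef_pos: [0.572, -0.013, 0.2274]
tool_rot: [0.001, 0.026, 1.0, 0.0]
contact_force: [1.5, 0.8, 1.9]
gripper_width: 0.168
grasp_force: 83.0
```

Emit:
send_rows(
  deltas="0 0 0.0003 0; 0 0 0.0006 0; 0 0 0.0006 0; 0 0 0.0006 0",
)

```text
t: 22.1
eef_pos: [0.5722, -0.013, 0.2269]
tool_rot: [0.001, 0.026, 1.0, 0.0]
contact_force: [1.8, -0.8, 5.2]
gripper_width: 0.172
grasp_force: 83.5
```

Emit:
send_rows(
  deltas="-0.0008 0 -0.0003 0; -0.001 0 -0.0007 0; -0.001 0 -0.0007 0; -0.001 0 -0.0007 0",
)

```text
t: 22.5
eef_pos: [0.5726, -0.013, 0.2269]
tool_rot: [-0.0, 0.026, 1.0, 0.0]
contact_force: [1.9, -0.3, 1.9]
gripper_width: 0.174
grasp_force: 83.4
```

Emit:
send_rows(
  deltas="-0.0008 0 -0.0002 0; -0.001 0 -0.0002 0; -0.001 0 -0.0002 0; -0.001 0 -0.0002 0",
)

```text
t: 22.9
eef_pos: [0.5731, -0.0131, 0.2269]
tool_rot: [-0.001, 0.026, 1.0, -0.0]
contact_force: [0.1, -0.2, -0.2]
gripper_width: 0.171
grasp_force: 83.3
```

Emit:
send_rows(
  deltas="0 0 0 0; 0 0 0 0",
  force=20,
)

```text
t: 23.1
eef_pos: [0.5732, -0.0132, 0.227]
tool_rot: [-0.0, 0.026, 1.0, -0.0]
contact_force: [0.1, -0.1, 0.1]
gripper_width: 0.177
grasp_force: 83.2
```

Emit:
send_rows(
  deltas="0 0 0 0; 0 0 0 0; 0 0 0 0; 0 0 0 0; 0 0 0 0",
  claw=0.45,
)

```text
t: 23.6
eef_pos: [0.5736, -0.0131, 0.2273]
tool_rot: [-0.0, 0.026, 1.0, 0.0]
contact_force: [-0.5, 0.2, -0.0]
gripper_width: 0.451
grasp_force: 0.0
```

```bash
python3 - <<'E'
from h import *
e,M=pose()
for n in ("side","wrist"):
    p=shot(n); C=cloud(p)
    if n=="side": save(p,"s6.png",(270,110,370,185),8)
    for q in ("grip","bar"):
        for r in bot.landmark_of(p,q)[:2]: print(n,q,round(r["confidence"],2),np.round(r["xyz"],4))
    t=local(p,C,e,.235,.262,.03)
    if len(t)>10: print(n,"tab",len(t),t.max(0).round(4),cv2.minAreaRect((t[:,:2]*1000).astype(np.float32)))
E
```

```text
t 23.6 [ 0.5736 -0.0131  0.2273] yang 86.99 F [-0.45  0.17 -0.03] T [ 0.03  0.01 -0.01]
side grip 0.81 [ 0.5744 -0.0143  0.2348]
side grip 0.63 [ 0.572  -0.2646  0.2131]
side bar 0.72 [ 0.5717 -0.2657  0.1445]
side tab 30 [0.5822 0.0127 0.2567] ((569.3882446289062, -14.99984359741211), (55.0333251953125, 24.775419235229492), 88.61189270019531)
wrist grip 0.87 [ 0.5745 -0.0119  0.23  ]
wrist grip 0.25 [ 0.5676 -0.0144  0.1602]
wrist bar 0.65 [ 0.5735 -0.2631  0.1428]
wrist bar 0.61 [ 0.5663 -0.0146  0.1611]
wrist tab 4464 [0.5869 0.0165 0.262 ] ((571.8538818359375, -13.046199798583984), (58.7253303527832, 27.82164192199707), 86.56354522705078)
```

View pics/s6.png

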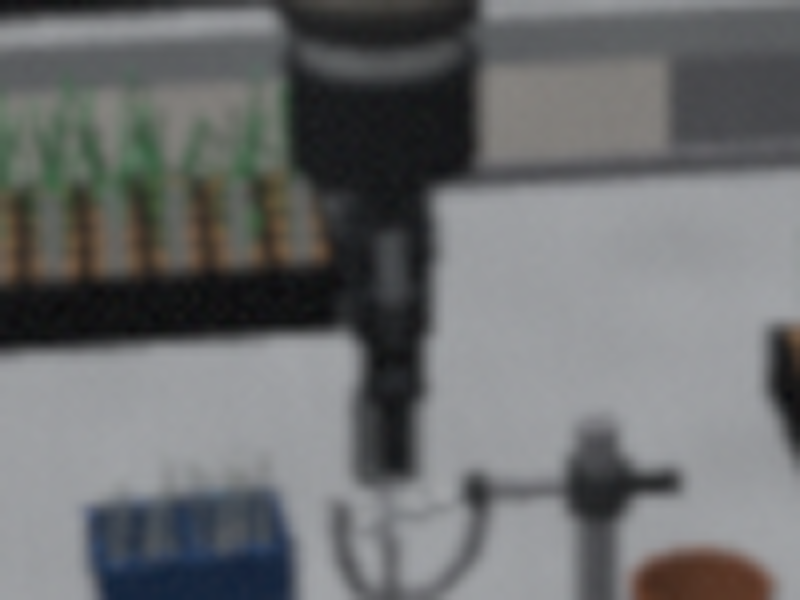

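The sensor hangs in the hook: the bail is inside at (390,540) and the gate shut above it at (430,510). Retreating straight up.

Emit:
send_rows(
  deltas="0 0 -0.01 0; 0 0 -0.025 0; 0 0 -0.045 0; 0 0 -0.07 0; 0 0 -0.1 0",
)

```text
t: 24.4
eef_pos: [0.5731, -0.0131, 0.3284]
tool_rot: [-0.0, 0.026, 1.0, -0.0]
contact_force: [0.9, 0.4, -0.0]
gripper_width: 0.447
grasp_force: 0.0
```

Emit:
send_rows(
  deltas="0 0 0 0; 0 0 0 0; 0 0 0 0; 0 0 0 0; 0 0 0 0",
)

```text
t: 24.9
eef_pos: [0.5732, -0.0132, 0.3265]
tool_rot: [-0.001, 0.026, 1.0, -0.0]
contact_force: [0.2, -0.8, 0.1]
gripper_width: 0.45
grasp_force: 0.0
```

```bash
python3 - <<'E'
from h import *
e,M=pose()
p=shot("side"); save(p,"s7.png",(270,130,370,205),8)
for q in ("grip","bar","sensor","jar","pot","beaker"):
    for r in bot.landmark_of(p,q)[:2]: print(q,round(r["confidence"],2),np.round(r["xyz"],4))
E
```

```text
t 24.9 [ 0.5732 -0.0132  0.3265] yang 87.0 F [ 0.17 -0.79  0.08] T [0.01 0.04 0.04]
grip 0.83 [ 0.57   -0.2676  0.211 ]
grip 0.81 [ 0.5724 -0.0145  0.2347]
bar 0.73 [ 0.5712 -0.0132  0.1622]
bar 0.64 [ 0.5714 -0.2638  0.1449]
sensor 0.95 [ 0.5736 -0.2664 -0.0013]
sensor 0.88 [ 0.5651 -0.0108  0.0167]
jar 0.71 [ 0.6573 -0.0199  0.0014]
jar 0.56 [0.6386 0.0796 0.001 ]
pot 0.54 [ 0.7314  0.1435 -0.001 ]
beaker 0.7 [ 0.338  -0.1672  0.0018]
```

View pics/s7.png

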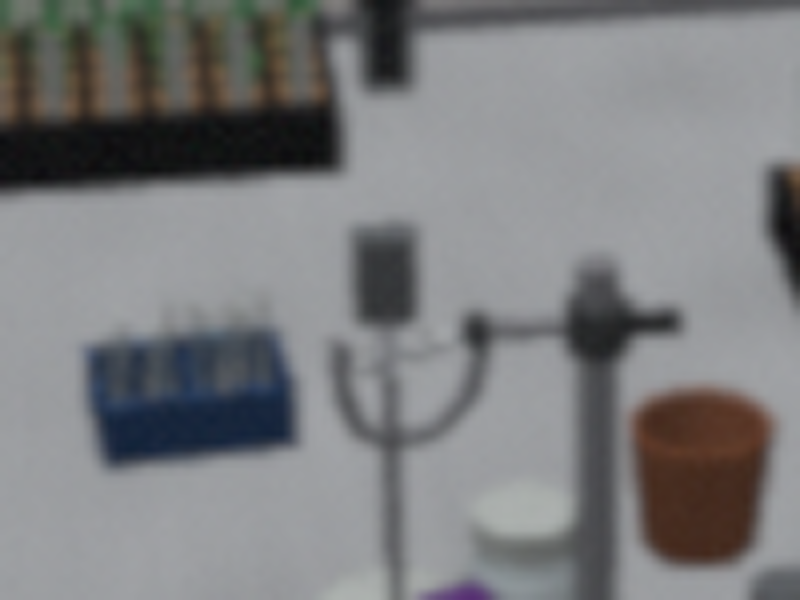

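The sensor hangs upright with its bar in the hook's bottom at (392,440). The gate is shut above it at (400,355), and the gripper is clear.

```bash
python3 -c "
from station import bot
print(bot.hand_in())"
```

```text
the job is handed in; nothing more can be done
None
```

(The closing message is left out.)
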